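Tip the chestnuts out of the nut tray into the pan

TASK

Get the chestnuts ready for roasting: lift the divided nut tray by its handle, carry it level, and tip it over the corner of the chestnuts' compartment, so that all three chestnuts roll into the frying pan on the hob and every other nut stays in the tray. Then set the tray flat on the worktop to the left of the hob again and let go. Do not touch the nuts with the gripper, push the pan about or knock the garlic away.

Things in the scene. Friction and masses are not known exactly. Their poses are not given: they have to be found in the camera images.
- nut_tray: wooden nut tray, 212 x 212 mm, about 0.35 kg empty; a cross of boards divides it into four compartments of 93 mm centred at x = +-50, y = +-52 mm, one kind of nut in each; which kind lies where differs every time. Origin: centre of its underside, z up, x along the middle board that rises into the handle. Floor 6 mm thick; walls and dividers reach z = 38 to 42 mm
- tray_mouth_0 (a point): pouring mouth at the tray's +x+y corner (x = y = 81, z = 9 mm): every corner is cut off at 45 degrees (48 mm off each side), open 66 mm wide but for a sill 3 mm high. With this corner lowest, its nuts roll out at 25 to 40 degrees of tilt; the walls hold the other kinds while the tilt points straight to the corner and stays under 50 degrees. Tilted to a side, two kinds pour
- tray_mouth_1 (a point): the same at the tray's -x+y corner (-81, 81, 9 mm)
- tray_mouth_2 (a point): the same at the tray's -x-y corner (-81, -81, 9 mm)
- tray_mouth_3 (a point): the same at the tray's +x-y corner (81, -81, 9 mm)
- tray_handle (a point): middle of the tray's handle bar, 80 mm above the tray's underside, above its centre; axes as the tray's. The bar runs along the tray's x: 88 mm long, 16 mm thick along y, from 68 to 92 mm above the underside, with an open hand hole beneath it
- frying_pan: round frying pan of dark steel standing on the pan support over the front left burner, 1.1 kg, loose. Origin at the centre of its underside, z up. Rim 234 mm across, 46 mm above the underside; inside 180 mm across at the floor and 226 mm at the rim. Its handle points along its own -x, to 280 mm from the centre, 35 to 65 mm above the underside
- garlic: bystander: a garlic bulb, 50 mm, between tray and hob, towards the back; origin at the centre of its underside
- chestnut_0: chestnut in its shell: onion-shaped, glossy dark brown with a small pale tip, 28 mm across and 27 mm high; origin at its centre
- chestnut_1: chestnut in its shell: onion-shaped, glossy dark brown with a small pale tip, 28 mm across and 27 mm high; origin at its centre
- chestnut_2: chestnut in its shell: onion-shaped, glossy dark brown with a small pale tip, 28 mm across and 27 mm high; origin at its centre
- walnut_0: walnut in its shell: egg-shaped, dull tan with a seam, 37 x 31 x 31 mm; origin at its centre
- walnut_1: walnut in its shell: egg-shaped, dull tan with a seam, 37 x 31 x 31 mm; origin at its centre
- hazelnut_0: hazelnut in its shell: small and nearly round, 20 mm; origin at its centre
- hazelnut_1: hazelnut in its shell: small and nearly round, 20 mm; origin at its centre
- hazelnut_2: hazelnut in its shell: small and nearly round, 20 mm; origin at its centre
- pecan_0: pecan in its shell: long and slim with pointed ends, 38 x 21 x 21 mm; origin at its centre
- pecan_1: pecan in its shell: long and slim with pointed ends, 38 x 21 x 21 mm; origin at its centre

How it is judged:
On the way, in this order (a step that is already met when the one before it is completed fails the run):
1. the nut tray has been lifted off the worktop (height (world z) of nut_tray above 0.06 m), for 0.1 s.
2. all three chestnuts lie in the frying pan (horizontal distance between each of chestnut_0, chestnut_1, chestnut_2 and frying_pan below 0.108 m and z of chestnut_0 in the frame of frying_pan between 0 and 0.046 m and z of chestnut_1 in the frame of frying_pan between 0 and 0.046 m and z of chestnut_2 in the frame of frying_pan between 0 and 0.046 m), for 0.2 s.
At the end, for the whole second after the job is handed in: Three chestnuts at rest in the pan (within 108 mm of its axis, below its rim), pan level; the seven other nuts in the tray (within 98 mm of its middle along x and y, below its wall tops); tray at rest, flat (0.05 rad, 6 mm) on the worktop left of the hob (centre at y > 0.15 m) (all of step 2 and linear speed of each of chestnut_0, chestnut_1, chestnut_2 below 0.05 m/s and x of walnut_0 in the frame of nut_tray between -0.098 and 0.098 m and y of walnut_0 in the frame of nut_tray between -0.098 and 0.098 m and z of walnut_0 in the frame of nut_tray between 0 and 0.04 m and x of walnut_1 in the frame of nut_tray between -0.098 and 0.098 m and y of walnut_1 in the frame of nut_tray between -0.098 and 0.098 m and z of walnut_1 in the frame of nut_tray between 0 and 0.04 m and x of hazelnut_0 in the frame of nut_tray between -0.098 and 0.098 m and y of hazelnut_0 in the frame of nut_tray between -0.098 and 0.098 m and z of hazelnut_0 in the frame of nut_tray between 0 and 0.04 m and x of hazelnut_1 in the frame of nut_tray between -0.098 and 0.098 m and y of hazelnut_1 in the frame of nut_tray between -0.098 and 0.098 m and z of hazelnut_1 in the frame of nut_tray between 0 and 0.04 m and x of hazelnut_2 in the frame of nut_tray between -0.098 and 0.098 m and y of hazelnut_2 in the frame of nut_tray between -0.098 and 0.098 m and z of hazelnut_2 in the frame of nut_tray between 0 and 0.04 m and x of pecan_0 in the frame of nut_tray between -0.098 and 0.098 m and y of pecan_0 in the frame of nut_tray between -0.098 and 0.098 m and z of pecan_0 in the frame of nut_tray between 0 and 0.04 m and x of pecan_1 in the frame of nut_tray between -0.098 and 0.098 m and y of pecan_1 in the frame of nut_tray between -0.098 and 0.098 m and z of pecan_1 in the frame of nut_tray between 0 and 0.04 m and angle between each of nut_tray, frying_pan's own z axis and vertical below 0.05 rad and height (world z) of nut_tray between -0.004 and 0.006 m and world y of nut_tray above 0.15 m and linear speed of nut_tray below 0.02 m/s); the robot touches nothing.
It fails at once if the gripper touches a nut (contact force between the fingers and chestnut_0 above 0.3 N or contact force between the fingers and chestnut_1 above 0.3 N or contact force between the fingers and chestnut_2 above 0.3 N or contact force between the fingers and walnut_0 above 0.3 N or contact force between the fingers and walnut_1 above 0.3 N or contact force between the fingers and hazelnut_0 above 0.3 N or contact force between the fingers and hazelnut_1 above 0.3 N or contact force between the fingers and hazelnut_2 above 0.3 N or contact force between the fingers and pecan_0 above 0.3 N or contact force between the fingers and pecan_1 above 0.3 N).
It fails at once if the frying pan is pushed more than 40 mm from its place (distance of frying_pan from where it was at the start of the episode above 0.04 m).
It fails at once if the garlic is moved more than 30 mm (distance of garlic from where it was at the start of the episode above 0.03 m).
It also fails if it takes over 64 s, if anything falls off the work surface, if the arm or the gripper's body presses on something with over 40 N, if the wrist force passes 120 N, or if a joint passes its speed limit or range.

ROBOT

A 7-joint arm with a two-finger parallel gripper is mounted at the origin on a cart in front of the work surface, level with it; the furniture and walls round the work are solid. World frame = base frame: x ahead of the robot, y to its left, z up, the work surface at z = 0. Lengths are in m, angles in rad, forces in N, time in s.
With the tool pointing down it reaches from about 0.35 to 0.9 m from the base axis. Payload 7.2 kg.
Tool frame: the origin (TCP) lies between the finger pads; the fingertips stand 8 mm ahead of it and the grasp point (between the pads) lies 11 mm behind it; z points along the fingers, y is the line along which they close (so a half turn about z gives the same grasp; the last joint's range is limited). The gripper opens to 85 mm and grips with 20 to 120 N. Pads are 22 mm wide; open, the fingers measure 114 mm over their backs; the gripper's body (76 mm by 85 mm) begins 54 mm behind the grasp point. The pads swing forward as they close: fully open they stand 13 mm farther back than shut.
Start: joints at [-1.21, 0.411, -0.013, 1.596, 0.006, 1.134, -0.082], TCP at [0.26, 0.568, 0.239] pointing down, gripper open.
Joint ranges: [-2.95, 2.95], [-0.29, 1.99], [-1.47, 1.44], [0.14, 2.54], [-1.03, 4.17], [0.13, 1.85], [-2.86, 2.86]. Speed limits (rad/s): [2.39, 2.39, 3.01, 3.01, 3.14, 3.14, 3.14].

INTERFACE

Orientations are given as a unit quaternion [x, y, z, w].
In Python, from plant import env gives the robot as it stands. Calls block until the motion is done:
- env.reach(position, orientation): joint-space move of the TCP to a pose.
- env.move_l(position, feed=0.15, rot=None): straight line of the TCP; rot=None keeps the orientation; feed is the mean speed in m/s.
- env.goto_joints(angles): joint-space move.
- env.gripper_to(opening): opening from 0.0 (shut) to 1.0 (fully open); the grip force is fixed at half the most; returns when the fingers have stopped.
- env.hold(seconds).
- env.inverse_kinematics(position, orientation): joint angles nearest the present ones, or None.
- env.grab_frame(name): name is "scene" or "top"; returns the picture (384x512x3 uint8, red, green, blue); there is no depth.
- env.camera_params(name): a dict with "fx", "fy", "cx", "cy" (pixels), "view" (4x4, takes a point from world to camera coordinates). Camera axes: x right, y up, looking along -z (the intrinsics and any distortion apply to the point x, -y, -z); pixel columns grow to the right and rows downward; lengths in m; the calibration is good to about 2 mm. A picture is of the moment at which its call begins. camera_params takes no time and is no camera call.
A pose or a line that the arm cannot do raises env.Unreachable and nothing moves.
- env.close_job(): hands the job in; it is judged then, once.
Trained networks look in the newest picture that a camera, given by its name, has taken for a name from the list of things; names that differ only in an ending like _2 or _b are one class to them, and where a whole thing is asked for, a point or a joint stands for the part that bears it (a point fixed in the world has none). Each returns a list of dicts, best first, with "conf" (0 to 1); they miss things now and then, are a little off and sometimes report something else, mostly with a low value. They report only what shows in the picture. A call takes as long as a camera call.
- env.spot_in(camera, query): "box" ([left, top, right, bottom] in pixels, round what is visible of it).
Readings, each from a call of its own:
- env.read_t(): time.
- env.read_qpos(): joint angles.
- env.read_joint_velocities(): joint speeds.
- env.read_effort(): joint torques, N m.
- env.read_tcp_pos(): TCP position.
- env.read_orientation(): TCP orientation.
- env.read_ft_force(): force on the tool from outside, world axes, zero at the start.
- env.read_ft_torque(): the same for the moment, N m.
- env.read_opening(): opening from 0.0 (shut) to 1.0 (fully open).
- env.read_grip_force(): force on a finger pad.
Only numpy, scipy, OpenCV 4.12 (cv2) and the standard library are available. Lean on these libraries where they do the work, as an engineer would, in place of code of your own. Each camera call takes 0.05 s, during which the arm holds its last target. There are 200 camera calls.

## Working session

There is one attempt and no reset: what is moved stays moved. The work goes in short steps, each a Python script; the robot and the scene stay as the last script left them, time stands still between calls to the robot, and variables do not carry over. Pictures are saved under pics/ and viewed, at most 10 in all, crops included, and the job is handed in when it is done.

```bash
mkdir -p pics; ls; python3 - <<'E'
from plant import env
import cv2,numpy as np
for n in ["scene","top"]:
    im=env.grab_frame(n); cv2.imwrite(f"pics/{n}0.png",im[:,:,::-1])
    p=env.camera_params(n); print(n,{k:(np.round(v,4).tolist()) for k,v in p.items()})
    for q in ["nut_tray","tray_handle","frying_pan","garlic","chestnut_0","walnut_0","hazelnut_0","pecan_0"]:
        print(q,[(round(d["conf"],2),np.round(d["box"]).tolist()) for d in env.spot_in(n,q)][:5])
print(env.read_t(),env.read_orientation(),env.read_tcp_pos())
E
```

```text
pics
scene {'fx': 396.3639, 'fy': 396.3639, 'cx': 251.4281, 'cy': 196.0228, 'view': [[-0.4596, -0.8879, 0.0211, 0.3867], [0.4922, -0.2349, 0.8382, -0.301], [-0.7393, 0.3956, 0.5449, -0.5555], [0.0, 0.0, 0.0, 1.0]]}
nut_tray [(0.93, [144.0, 201.0, 264.0, 292.0])]
tray_handle [(0.66, [142.0, 202.0, 259.0, 291.0])]
frying_pan [(0.74, [292.0, 153.0, 464.0, 210.0])]
garlic [(0.79, [229.0, 170.0, 248.0, 191.0])]
chestnut_0 [(0.67, [166.0, 225.0, 180.0, 237.0]), (0.58, [173.0, 228.0, 189.0, 243.0]), (0.45, [158.0, 235.0, 170.0, 249.0])]
walnut_0 [(0.55, [217.0, 212.0, 233.0, 228.0]), (0.45, [142.0, 202.0, 259.0, 292.0]), (0.42, [206.0, 207.0, 223.0, 220.0])]
hazelnut_0 [(0.64, [196.0, 264.0, 204.0, 273.0]), (0.58, [179.0, 262.0, 190.0, 273.0]), (0.48, [188.0, 251.0, 200.0, 262.0])]
pecan_0 []
top {'fx': 430.2718, 'fy': 430.2718, 'cx': 253.2453, 'cy': 192.4316, 'view': [[0.0277, -0.9996, -0.001, 0.1226], [0.9805, 0.027, 0.1945, -0.5351], [-0.1944, -0.0063, 0.9809, -0.9593], [0.0, 0.0, 0.0, 1.0]]}
nut_tray [(0.9, [151.0, 154.0, 241.0, 243.0])]
tray_handle [(0.93, [153.0, 154.0, 242.0, 246.0])]
frying_pan [(0.84, [297.0, 137.0, 456.0, 264.0])]
garlic [(0.69, [259.0, 115.0, 275.0, 136.0]), (0.54, [160.0, 174.0, 173.0, 182.0])]
chestnut_0 [(0.64, [162.0, 174.0, 174.0, 183.0]), (0.58, [217.0, 160.0, 231.0, 173.0]), (0.48, [172.0, 167.0, 186.0, 173.0])]
walnut_0 [(0.64, [214.0, 172.0, 232.0, 184.0]), (0.56, [151.0, 150.0, 244.0, 239.0])]
hazelnut_0 [(0.55, [177.0, 206.0, 182.0, 212.0]), (0.46, [161.0, 211.0, 172.0, 218.0]), (0.37, [179.0, 220.0, 184.0, 230.0])]
pecan_0 [(0.66, [219.0, 220.0, 232.0, 226.0]), (0.61, [172.0, 166.0, 185.0, 173.0]), (0.59, [219.0, 204.0, 231.0, 212.0]), (0.56, [299.0, 136.0, 453.0, 258.0])]
0.9 [ 2.12736463e-01  9.77109613e-01 -1.34459052e-05  1.81727381e-05] [0.25986328 0.56838627 0.23930156]
```

```bash
python3 - <<'E'
import cv2
im=cv2.imread("pics/top0.png")[90:290,130:480]
cv2.imwrite("pics/top0c.png",cv2.resize(im,None,fx=2.28,fy=2.28,interpolation=cv2.INTER_CUBIC))
im=cv2.imread("pics/top0.png")[140:260,140:260]
cv2.imwrite("pics/top0d.png",cv2.resize(im,None,fx=5,fy=5,interpolation=cv2.INTER_CUBIC))
E
```

```text
(no output)
```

View pics/scene0.png

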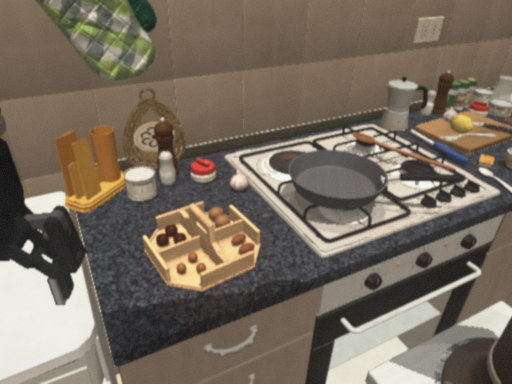

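View pics/top0c.png

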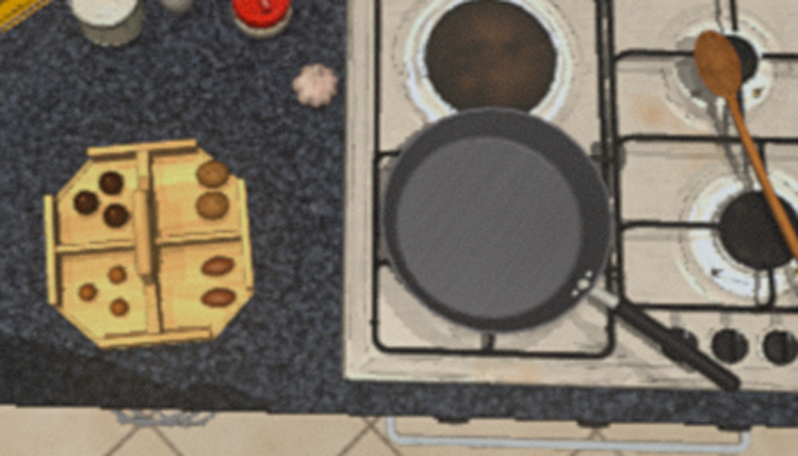

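View pics/top0d.png

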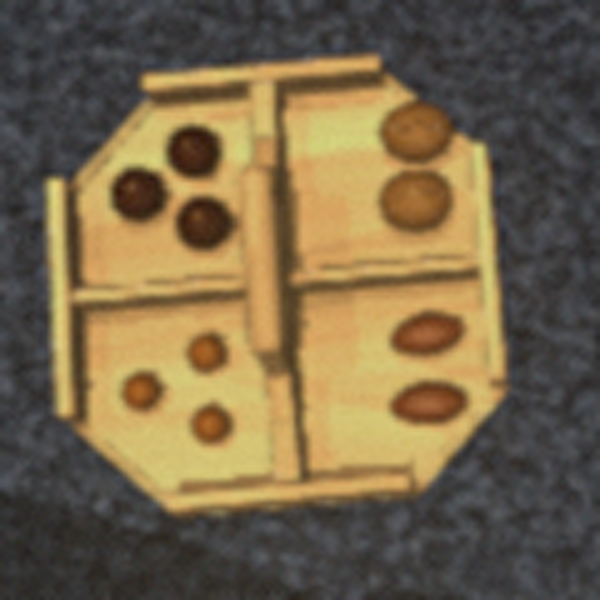

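The pictures show the tray around top-view px (195,198), nearly aligned with the world. Chestnuts are in its far-left (+x+y) compartment, walnuts far-right, hazelnuts near-left and pecans near-right. The pan rim is centred at about (348,186), and the garlic is at (267,126). Next I'll fit the poses.

```bash
cat > h.py <<'E'
from plant import env
import numpy as np
from scipy.optimize import least_squares
from scipy.spatial.transform import Rotation as R
def proj(n,P):
    c=env.camera_params(n);P=np.atleast_2d(P)
    q=P@np.array(c["view"])[:3,:3].T+np.array(c["view"])[:3,3]
    return np.c_[c["cx"]+c["fx"]*q[:,0]/-q[:,2],c["cy"]-c["fy"]*q[:,1]/-q[:,2]]
def tray_fit(px,loc,z0=0.):
    f=lambda v:(proj("top",R.from_euler("z",v[2]).apply(loc)+[v[0],v[1],z0])-px).ravel()
    return least_squares(f,[.5,.3,0])
E
python3 - <<'E'
from h import *
c=np.array([(143,78),(380,57),(47,180),(60,418),(486,145),(507,382),(172,510),(412,490)])/5+140
w,l,h=.106,.058,.04
loc=np.array([(w,l,h),(w,-l,h),(l,w,h),(-l,w,h),(l,-w,h),(-l,-w,h),(-w,l,h),(-w,-l,h)])
s=tray_fit(c,loc);print("tray",s.x,s.fun.reshape(-1,2).round(1).tolist())
v=s.x
for p in [(.044,.008,.092),(.044,-.008,.092),(-.044,.008,.092),(-.044,-.008,.092)]:
    print("handle px in crop",((proj("top",R.from_euler("z",v[2]).apply(p)+[v[0],v[1],0])-140)*5).round())
a=np.linspace(0,2*np.pi,180)
obs=np.array([298.4,398.4,136.9,236,289.5,386,151])
def f(v):
    P=np.c_[v[0]+.117*np.cos(a),v[1]+.117*np.sin(a),0*a+v[2]]
    t=proj("top",P);q=proj("scene",P)
    return np.r_[t[:,0].min(),t[:,0].max(),t[:,1].min(),t[:,1].max(),q[:,0].min(),q[:,0].max(),q[:,1].min()]-obs
s=least_squares(f,[.5,-.1,.08]);print("rim",s.x,s.fun.round(1))
g=least_squares(lambda v:np.r_[proj("top",v)[0]-[267.5,126],proj("scene",v)[0]-[238.5,181]],[.6,.1,.02]);print("garlic",g.x,g.fun.round(1))
for n,px in [("top",[(195,151),(145,194),(205,223)])]:
    for p in px:
        p=np.array(p)/5+140
        w=least_squares(lambda u:proj("top",[u[0],u[1],.02])[0]-p,[.5,.3]).x
        print("chestnut in tray",(R.from_euler("z",-v[2]).apply([w[0]-v[0],w[1]-v[1],0])).round(3))
print(env.camera_params("top").keys())
E
```

```text
tray [0.52176037 0.2751476  0.11691555] [[-0.1, -0.4], [0.3, -0.3], [0.2, 0.1], [-0.3, 0.4], [0.4, -0.5], [0.3, -0.3], [-1.2, 0.7], [0.5, 0.2]]
handle px in crop [[237. 165.]]
handle px in crop [[272. 162.]]
handle px in crop [[249. 356.]]
handle px in crop [[284. 352.]]
rim [ 0.55095995 -0.08071415  0.0764264 ] [-1.1  0.6 -0.8 -0.5 -0.8  1.8  0.9]
garlic [0.70896444 0.10657261 0.0190745 ] [-0. -0.  0.  0.]
chestnut in tray [0.072 0.038 0.   ]
chestnut in tray [0.052 0.064 0.   ]
chestnut in tray [0.035 0.035 0.   ]
dict_keys(['fx', 'fy', 'cx', 'cy', 'view'])
```

```bash
cat >> h.py <<'E'
TRAY=np.array([0.5218,0.2751,0.117]); PAN=np.array([0.551,-0.081,0.0764])
MOUTH=np.array([.081,.081,.009]); GR=np.array([0,0,.071])  # TCP in tray frame
def pour_pose(phi,tilt,flip,inset=.05,lift=.026,dz=0.):
    """tilt direction heading phi, mouth_0 held fixed over the pan; returns TCP pos, quat, tray origin"""
    d=np.array([np.cos(phi),np.sin(phi),0])
    Rt=R.from_rotvec(tilt*np.cross([0,0,1],d))*R.from_euler("z",phi-np.pi/4)
    M=PAN-d*inset+[0,0,lift+dz]
    o=M-Rt.apply(MOUTH)
    return o+Rt.apply(GR),(Rt*tool(flip)).as_quat(),o
def tool(flip): return R.from_euler("z",np.pi*flip)*R.from_euler("x",np.pi)
E
python3 - <<'E'
from h import *
np.set_printoptions(precision=2,suppress=True)
for fl in (0,1):
    q=env.inverse_kinematics(TRAY*[1,1,0]+GR,(R.from_euler("z",TRAY[2])*tool(fl)).as_quat());print("grasp",fl,q)
    for deg in range(-180,180,15):
        js=[env.inverse_kinematics(*pour_pose(np.radians(deg),np.radians(t),fl)[:2]) for t in (0,15,30,45)]
        if all(j is not None for j in js):
            js=np.array(js);print(fl,deg,js[0],js[-1],"step",abs(np.diff(js,axis=0)).max().round(2))
E
```

```text
grasp 0 [-0.95  0.59  0.53  1.86 -0.41  0.79 -1.66]
0 -180 [-0.26  0.67  0.5   1.44 -0.34  1.11  1.08] [ 0.77  0.28 -0.78  2.19  1.87  0.14 -0.94] step 2.48
0 -165 [-0.29  0.65  0.45  1.46 -0.3   1.1   1.26] [ 1.19  0.51 -1.25  2.14  1.28  0.19  0.02] step 2.1
0 -150 [-0.28  0.6   0.32  1.51 -0.21  1.06  1.4 ] [ 1.07  0.43 -0.99  2.09 -0.66  0.25  2.15] step 1.64
0 -135 [-0.27  0.55  0.22  1.57 -0.13  1.03  1.55] [ 1.1   0.5  -1.01  2.01 -0.55  0.46  2.27] step 1.77
0 -120 [-0.28  0.5   0.15  1.66 -0.08  0.99  1.73] [ 1.21  0.71 -1.23  1.91 -0.12  0.64  2.1 ] step 2.08
0 -105 [-0.28  0.44  0.1   1.75 -0.05  0.96  1.93] [ 1.17  0.78 -1.23  1.82 -0.06  0.86  2.24] step 1.89
0 -90 [-0.29  0.37  0.07  1.85 -0.03  0.92  2.15] [ 1.11  0.85 -1.24  1.72  0.    1.08  2.37] step 1.46
0 -75 [-0.28  0.31  0.04  1.95 -0.02  0.89  2.39] [ 1.04  0.9  -1.24  1.63  0.07  1.29  2.49] step 1.48
0 -60 [-0.27  0.24  0.05  2.04 -0.01  0.86  2.66] [-0.27  0.72  0.82  1.64 -0.81  1.8  -2.63] step 4.93
0 -45 [ 0.81  0.44 -1.22  2.07  0.5   0.98  2.47] [-0.18  0.69  0.61  1.57 -0.6   1.8  -2.56] step 4.95
0 -
[... 3183 characters left out ...]
 1.87 -0.38  0.96  2.82] [-0.33  0.48  0.18  1.8   0.65  1.31  1.62] step 0.56
1 90 [ 1.03  0.68 -1.04  1.69  0.63  1.15  2.18] [-0.34  0.42  0.15  1.89  0.79  1.16  1.71] step 1.41
1 105 [ 1.05  0.85 -1.24  1.58  0.83  1.32  2.3 ] [-0.34  0.36  0.14  1.99  0.93  1.    1.8 ] step 1.54
1 120 [-0.42  0.9   1.25  1.6  -0.88  1.3  -2.44] [-0.33  0.3   0.14  2.08  1.08  0.82  1.88] step 4.76
1 135 [-0.44  0.94  1.25  1.53 -0.91  1.33 -2.24] [-0.3   0.25  0.15  2.15  1.24  0.61  1.96] step 5.0
1 150 [-0.48  0.96  1.24  1.48 -0.92  1.36 -2.05] [-0.27  0.21  0.19  2.21  1.44  0.39  2.01] step 4.07
1 165 [-0.52  0.97  1.24  1.46 -0.93  1.37 -1.85] [-0.19  0.19  0.19  2.24  1.84  0.16  1.88] step 3.72
```

```bash
python3 - <<'E'
from h import *
import cv2
np.set_printoptions(precision=3,suppress=True)
q=(R.from_euler("z",TRAY[2])*tool(1)).as_quat()
g=TRAY*[1,1,0]+GR
env.reach(g+[0,0,.12],q)
env.move_l(g,feed=.1)
env.gripper_to(0.0)
print("opening",env.read_opening(),"grip",env.read_grip_force(),env.read_ft_force(),env.read_tcp_pos())
env.move_l(g+[0,0,.03],feed=.04)
env.hold(.3)
print(env.read_ft_force(),env.read_ft_torque(),env.read_opening(),env.read_t(),env.read_qpos())
cv2.imwrite("pics/s1.png",cv2.resize(env.grab_frame("scene")[150:330,80:320,::-1],None,fx=3,fy=3))
E
```

```text
opening 0.1762526946903625 grip 59.63261961936951 [-0.741  2.023  4.3  ] [0.522 0.276 0.071]
[ 0.002  0.702 -4.967] [0.05  0.057 0.012] 0.1790138281899803 5.5583 [-0.584  0.502  0.022  1.82  -0.014  0.82   1.133]
```

View pics/s1.png

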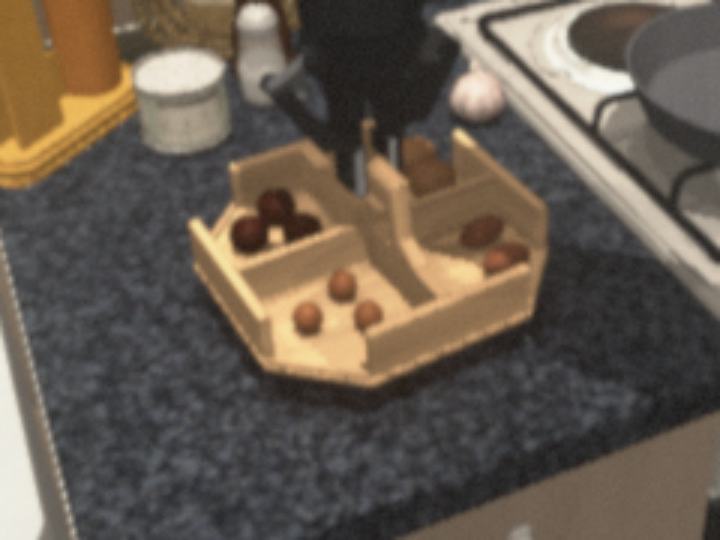

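The tray is held by its handle (bar between the fingers at about (375,170) in the crop). It hangs level and all the nuts are still in place. Next I'll carry it over the pan.

```bash
python3 - <<'E'
from h import *
import cv2
np.set_printoptions(precision=3,suppress=True)
g=TRAY*[1,1,0]+GR
env.move_l(g+[0,0,.16],feed=.1)
phi=np.radians(-60)
p,q,o=pour_pose(phi,0,1,dz=.05)
env.move_l(p,feed=.07,rot=q)
p,q,o=pour_pose(phi,0,1); env.move_l(p,feed=.08)
for t in (8,16):
    p,q,o=pour_pose(phi,np.radians(t),1); env.move_l(p,feed=.03,rot=q)
print(env.read_t(),env.read_qpos(),env.read_tcp_pos(),p,env.read_ft_force())
im=np.hstack([env.grab_frame("scene")[100:330,100:420],env.grab_frame("top")[60:290,130:450]])
cv2.imwrite("pics/s2.png",cv2.resize(im[:,:,::-1],None,fx=1.25,fy=1.25))
E
```

```text
12.65 [-0.344  0.32   0.404  1.921 -0.399  1.117  0.001] [0.479 0.043 0.193] [0.479 0.043 0.194] [-0.028  1.494 -4.149]
```

View pics/s2.png

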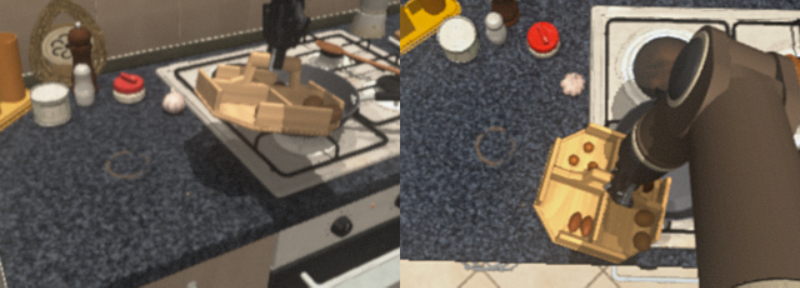

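The tray (about (600,195) in the right half) hangs beside the pan, with the chestnut corner over the pan under the arm at about (650,180). The other nuts are in place. Next I'll tip it slowly.

```bash
python3 - <<'E'
from h import *
import cv2
np.set_printoptions(precision=3,suppress=True)
phi=np.radians(-60)
for t in (24,30,36,41):
    p,q,o=pour_pose(phi,np.radians(t),1); env.move_l(p,feed=.025,rot=q)
env.hold(1.0)
print(env.read_t(),env.read_tcp_pos(),p,env.read_ft_force())
im=np.hstack([env.grab_frame("scene")[100:330,100:420],env.grab_frame("top")[60:290,130:450]])
cv2.imwrite("pics/s3.png",cv2.resize(im[:,:,::-1],None,fx=1.25,fy=1.25))
for n in ("scene","top"): print(n,[(round(d["conf"],2),np.round(d["box"]).tolist()) for d in env.spot_in(n,"chestnut_0")][:5])
E
```

```text
16.6167 [0.503 0.002 0.224] [0.503 0.002 0.224] [ 0.84   0.525 -3.486]
scene [(0.42, [264.0, 113.0, 380.0, 186.0])]
top [(0.36, [298.0, 174.0, 304.0, 182.0])]
```

View pics/s3.png

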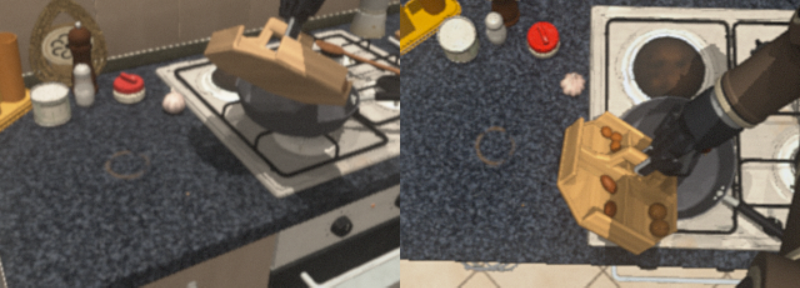

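All seven other nuts are visible in the tray: hazelnuts near (610,138), pecans near (608,195), walnuts near (658,220). The wrist load fell by about 0.65 N, so the chestnuts have probably gone. I'll tip slightly further, then level and lift away to check.

```bash
python3 - <<'E'
from h import *
import cv2
np.set_printoptions(precision=3,suppress=True)
phi=np.radians(-60)
p,q,o=pour_pose(phi,np.radians(45),1); env.move_l(p,feed=.02,rot=q); env.hold(1)
for t in (30,15,0):
    p,q,o=pour_pose(phi,np.radians(t),1); env.move_l(p,feed=.04,rot=q)
p,q,o=pour_pose(phi,0,1,dz=.05); env.move_l(p,feed=.1)
env.move_l(p+[-.0,.14,0],feed=.08)
env.hold(.3)
print(env.read_t(),env.read_ft_force())
im=np.hstack([env.grab_frame("scene")[100:330,100:420],env.grab_frame("top")[60:290,130:450]])
cv2.imwrite("pics/s4.png",cv2.resize(im[:,:,::-1],None,fx=1.25,fy=1.25))
for n in ("scene","top"): print(n,[(round(d["conf"],2),np.round(d["box"]).tolist()) for d in env.spot_in(n,"chestnut_0")][:5])
E
```

```text
24.275 [-0.229  0.641 -4.809]
scene [(0.65, [340.0, 159.0, 347.0, 171.0]), (0.44, [321.0, 156.0, 329.0, 168.0])]
top [(0.47, [367.0, 174.0, 380.0, 178.0]), (0.41, [353.0, 151.0, 360.0, 158.0])]
```

View pics/s4.png

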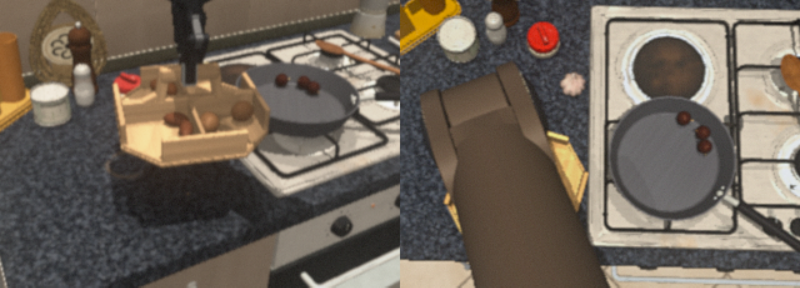

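All three chestnuts lie in the pan (top view about (684,118), (703,131), (704,146)), and the tray is level with its nuts in place. I'll set it down where it was.

```bash
python3 - <<'E'
from h import *
import cv2
np.set_printoptions(precision=3,suppress=True)
q=(R.from_euler("z",TRAY[2])*tool(1)).as_quat()
g=TRAY*[1,1,0]+GR
env.move_l(g+[0,0,.16],feed=.06,rot=q)
env.move_l(g+[0,0,.02],feed=.08)
env.hold(.3); f0=env.read_ft_force()[2]
for dz in np.arange(.012,-.0041,-.002):
    env.move_l(g+[0,0,dz],feed=.02)
    f=env.read_ft_force()[2]
    if f-f0>3: break
print("contact dz",dz,f-f0)
env.gripper_to(1.0)
env.hold(.2)
env.move_l(g+[0,0,.14],feed=.08)
print(env.read_t(),env.read_ft_force())
env.goto_joints([-1.21,0.411,-0.013,1.596,0.006,1.134,-0.082])
im=np.hstack([env.grab_frame("scene")[100:330,100:420],env.grab_frame("top")[60:290,130:450]])
cv2.imwrite("pics/s5.png",cv2.resize(im[:,:,::-1],None,fx=1.25,fy=1.25))
print(env.read_t())
E
```

```text
contact dz 0.0 5.520672855445301
33.6083 [-1.213 -0.823  0.456]
35.175
```

View pics/s5.png

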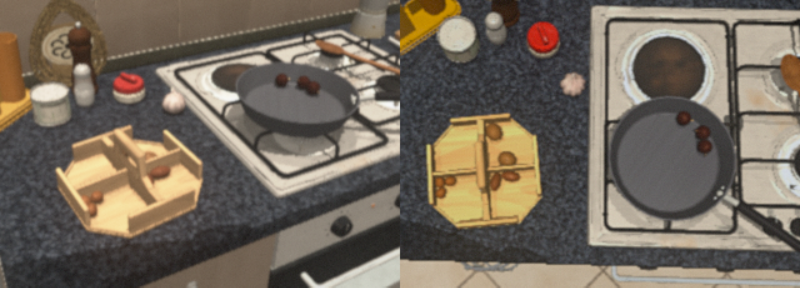

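The tray sits flat where it started, holding two walnuts, two pecans and three hazelnuts (around (440,186)). The three chestnuts are in the pan and the garlic hasn't moved.

```bash
python3 -c "
from plant import env
print(env.close_job())"
```

```text
the job is handed in; nothing more can be done
None
```

The job is handed in at about 35 s: in the last pictures the three chestnuts lay in the pan, the other seven nuts were in the tray, and the tray was back flat on the worktop left of the hob and released. No verdict was returned.

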